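Clamp the exhaust pipe in the quick-release holder

ROBOT

A 6-joint arm with a two-finger parallel gripper is mounted at the origin on the work surface. World frame = base frame: x ahead of the robot, y to its left, z up, the work surface at z = 0. Lengths are in m, angles in rad, forces in N, time in s.
With the tool pointing down it reaches from about 0.35 to 0.775 m from the base axis. Payload 5.5 kg.
Tool frame: the origin (TCP) lies between the finger pads; the fingertips stand 19 mm ahead of it and the grasp point (between the pads) is the TCP; z points along the fingers, y is the direction in which the jaws open and shut (so a half turn about z gives the same grasp; the last joint's range is limited). The gripper opens to 85 mm and grips with 20 to 120 N. Pads are 22 mm wide; open, the fingers measure 114 mm over their backs; the gripper's body (76 mm by 85 mm) begins 54 mm behind the grasp point. The pads swing forward as they close: fully open they stand 13 mm farther back than shut.
Start: joints at [-1.295, 0.313, 0.046, 1.304, 0, 1.431], TCP at [0.232, -0.526, 0.25] pointing down, gripper open.
Joint ranges: [-2.76, 2.76], [-0.86, 1.69], [-1.03, 1.26], [-2.2, 2.34], [-1.47, 1.5], [-3.14, 3.14]. Speed limits (rad/s): [2.57, 2.57, 3.14, 3.14, 3.14, 3.14].

INTERFACE

Orientations are given as a unit quaternion [w, x, y, z].
In Python, from workcell import get_state, cams, workorder gives the robot as it stands.
- The arm moves only by the tool play_rows, never from a script. Its argument "series" is text: rows parted by semicolons, each of 7 numbers parted by spaces: the opening in per cent of the stroke, from 0 (shut) to 100 (fully open), then the shift along the tool's x, y, z in cm, then the turn, a rotation vector about the tool's x, y, z in degrees. A call has 1 to 12 rows; each row shifts and turns the commanded pose from where the row before left it, along the tool's axes as they then stand; what a row does not reach is not made up. A row lasts 1/8 s, in which the tool goes at most 62.5 mm and 10.7 degrees, less where a joint would pass 70% of its speed; a pose out of reach is approached as far as the arm can. A call with a gripper value outside its range is refused whole. The fingers move at their own pace and stop on an object; "newtons" is the grip in N (left out, the last holds). Time passes only in rows, so rows that do not move let the fingers close. It gives the time, the measured TCP pose, the force and the opening at its end, in the units of the state.
- get_state(): the state, without advancing time (a new reading comes with each control period).
- cams.read_camera(name): name is "side" or "top"; returns the picture (384x512x3 uint8, red, green, blue); there is no depth.
- cams.get_calibration(name): a dict with "fx", "fy", "cx", "cy" (pixels), "rvec" (rotation vector, rad) and "tvec" (3), from world to camera coordinates, as OpenCV has them. Camera axes: x right, y down, z forward; pixel columns grow to the right and rows downward; lengths in m; the calibration is good to about 2 mm. A picture is of the moment at which its call begins. get_calibration takes no time and is no camera call.
- workorder.hand_in(): hands the job in, once; it reports no verdict.
The state is a dict: "clock": time; "joint_pos": joint angles; "qvel": joint speeds; "tau": joint torques, N m; "tcp_pos": TCP position; "orientation": TCP orientation; "wrist_force": force on the tool from outside, world axes, zero at the start; "ft_torque": the same for the moment, N m; "finger_gap": finger opening in m.
Only numpy, scipy, OpenCV 4.12 (cv2) and the standard library are available. Lean on these libraries where they do the work, as an engineer would, in place of code of your own. Each camera call takes 0.05 s, during which the arm holds its last target.

TASK

Two quick-release pipe clamps stand on the bench; work on the one with the exhaust pipe lying in it. First, with its cam lever still open, push the near arm of its bar nut down until the nut comes up firm; then swing the cam lever round against its growing resistance until it is fully home along the jaw. Leave the empty clamp's lever open.

Things in the scene. Friction and masses are not known exactly. Their poses are not given: they have to be found in the camera images.
- clamp: Clamp with the pipe in it (fixed pipe, 40 mm thick, 220 long, along clamp x, axis 42 mm up); its twin has none. Bolted down. Origin: under the middle of its 110 x 130 mm base, z up, +x roughly away from the robot, y along the skewer (x=0, z=88 mm): lever at the -y end, nut at +y. Jaws 60 mm wide (x), 105 high; outer faces at y=-48 and +49 mm.
- nut (a joint): Turn of the bar nut about the skewer, rad: 0 loose, 1.0 firm stop. Steel bar 120 mm long (60 each side of the axis), 16 wide (y), 11 to 13 thick, middle at clamp (0, 78, 88) mm. The near arm (-x side) points 0.50 rad above level at 0, 0.50 below at 1.0: it sinks as the nut tightens. Starts at 0 to 0.2, stays where left; takes 0.15 N m (4 N down at 40 mm).
- lever (a joint): Swing of the level aluminium cam lever, rad: 0 open (points along clamp -y), 1.5 home, at its stop (points along -x, beside the jaw), clockwise from above. Upright pivot at clamp (0, -62, 88) mm; head 26 mm across, arm 11 to 12 mm thick, 14 to 18 high, end 92 mm from the pivot. Starts at 0 to 0.35, stays where left; takes 0.2 N m, rising to 0.3 at home.
- spare_lever (a joint): The same lever of the empty clamp, rad, same sense: starts open, at 0 to 0.5, and is to stay open.

How it is judged:
On the way, in this order (a step that is already met when the one before it is completed fails the run):
1. the nut is turned firm (within 0.17 rad of its stop) while the lever is still open (under 0.7 rad) (value of joint nut above 0.83 rad and value of joint lever below 0.7 rad), for 0.1 s.
2. the lever is swung home (within 0.17 rad) (value of joint lever above 1.33 rad), for 0.2 s.
At the end, for the whole second after the job is handed in: In the clamp with the pipe the nut is within 0.17 rad (10 degrees) of its firm stop and the lever within 0.17 rad of fully home; the empty clamp's lever is still open (under 0.9 rad) (value of joint nut above 0.83 rad and value of joint lever above 1.33 rad and value of joint spare_lever below 0.9 rad); the robot touches nothing.
It fails at once if the empty clamp's lever is swung shut (past 0.9 rad) (value of joint spare_lever above 0.9 rad).
It also fails if it takes over 42 s, if anything falls off the work surface, if the arm or the gripper's body presses on something with over 40 N, if the wrist force passes 120 N, or if a joint passes its speed limit or range.

## Working session

There is one attempt and no reset: what is moved stays moved. The work goes in short steps, Python scripts to look and compute and a tool call to move; the robot and the scene stay as the last step left them, time stands still between calls to the robot, and variables do not carry over. Pictures are saved under pics/ and viewed, and the job is handed in when it is done.

Besides the shell and the picture viewer there is one more tool, called in YAML: its name, and indented under it one key for each argument. play_rows: Moves the arm, as the interface text tells. Its arguments: {"type":"object","properties":{"series":{"type":"string"},"newtons":{"type":"number"}},"required":["series"]}

```bash
ls; mkdir -p pics
python3 - <<'E'
from workcell import get_state, cams, workorder
import cv2
print(get_state())
for n in("side","top"):
    print(n,cams.get_calibration(n)); cv2.imwrite(f"pics/{n}0.png",cams.read_camera(n)[:,:,::-1])
E
```

```text
pics
{'clock': 0.0, 'joint_pos': array([-1.29457085e+00,  3.14006289e-01,  4.49864590e-02,  1.30358644e+00,
       -7.04481416e-06,  1.43119534e+00]), 'qvel': array([ 3.25879202e-04, -2.68509136e-04, -1.80130961e-03,  3.64060172e-06,
       -3.62668112e-04, -6.41806585e-04]), 'tau': array([ 7.48157654e-04, -4.80631936e+01,  2.98530257e+01,  1.93238544e-02,
       -2.03965892e-04,  7.38172105e-06]), 'tcp_pos': array([ 0.23212905, -0.52555066,  0.24940854]), 'orientation': array([-9.02620258e-04,  9.78463391e-01,  2.06418443e-01, -6.52867464e-05]), 'wrist_force': array([ 0.10609137, -0.82612607,  0.58072268]), 'ft_torque': array([ 0.00840591, -0.00103464, -0.02217347]), 'finger_gap': 0.08535222947541006}
side {'fx': 385.78972994566607, 'fy': 385.78972994566607, 'cx': 254.36893274142358, 'cy': 194.93796754846292, 'rvec': array([ 0.43373989, -2.696479  ,  1.23450103]), 'tvec': array([0.53200755, 0.17225882, 0.60856944])}
top {'fx': 394.8953232959322, 'fy': 394.8953232959322, 'cx': 253.72477174503868, 'cy': 192.02946012943733, 'rvec': array([ 2.14020995, -2.13757821,  0.22381276]), 'tvec': array([-0.01487134,  0.5462127 ,  0.71615152])}
```

View pics/side0.png

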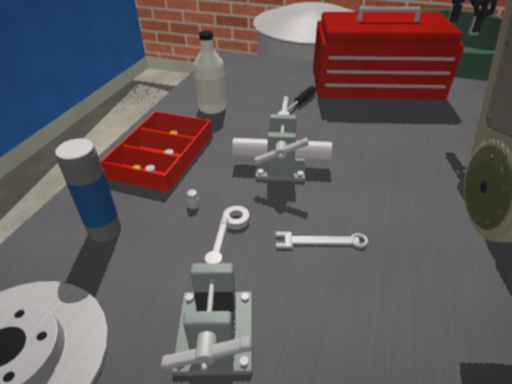

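View pics/top0.png

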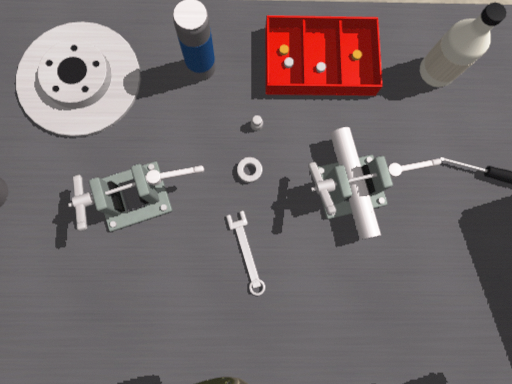

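Run:
```python
import cv2
t=cv2.imread("pics/top0.png")[110:250,290:450]; cv2.imwrite("pics/tz.png",cv2.resize(t,None,fx=4.2,fy=4.2,interpolation=cv2.INTER_CUBIC))
s=cv2.imread("pics/side0.png")[85:195,220:345]; cv2.imwrite("pics/sz.png",cv2.resize(s,None,fx=5,fy=5,interpolation=cv2.INTER_CUBIC))
```

```text
(no output)
```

View pics/tz.png

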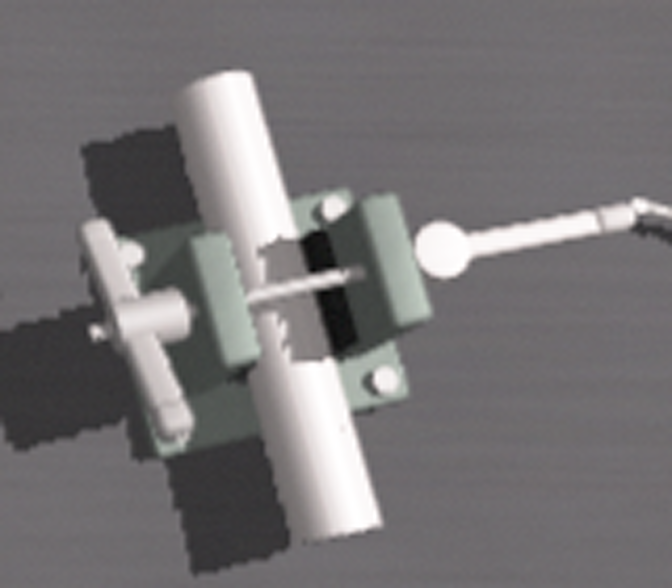

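View pics/sz.png

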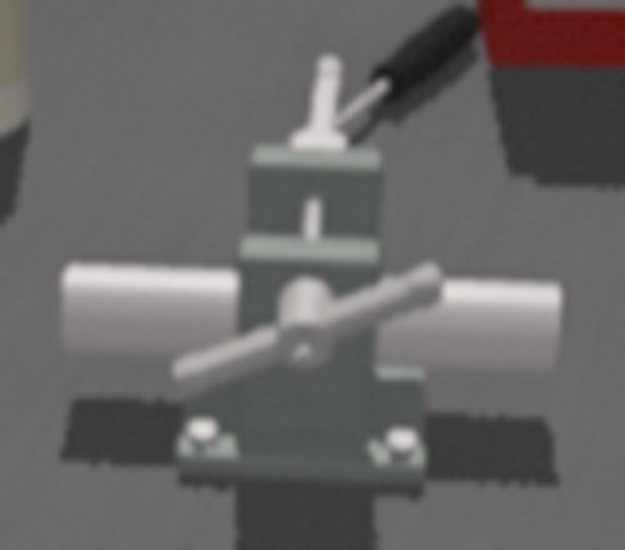

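```bash
cat > h.py <<'E'
import numpy as np,cv2
from scipy.optimize import least_squares
from workcell import cams
C={n:cams.get_calibration(n) for n in("side","top")}
def proj(n,P):
    c=C[n];K=np.array([[c['fx'],0,c['cx']],[0,c['fy'],c['cy']],[0,0,1]])
    return cv2.projectPoints(np.array(P,float).reshape(-1,1,3),c['rvec'],c['tvec'],K,None)[0].reshape(-1,2)
def ctw(p,P):
    c,s=np.cos(p[2]),np.sin(p[2]);P=np.array(P,float).reshape(-1,3)/1000
    return np.c_[p[0]+c*P[:,0]-s*P[:,1],p[1]+s*P[:,0]+c*P[:,1],P[:,2]]
def nutP(q,r,y=78,side=-1):  # near arm tip
    a=.5-q; return [-r*np.cos(a),y,88+r*np.sin(a)]
def levP(q,r,z=88): return [-r*np.sin(q),-62-r*np.cos(q),z]
E
cat > fit.py <<'E'
from h import *
T=lambda u,v:(290+u/4.2-.4,110+v/4.2-.4); S=lambda u,v:(220+u/5-.4,85+v/5-.4)
obs=[("top",(30,-48,105),T(398,198)),("top",(-30,-48,105),T(432,312)),("top",(30,49,105),T(190,240)),("top",(-30,49,105),T(226,368)),
("side",(30,49,105),S(240,260)),("side",(-30,49,105),S(378,262)),("side",(55,65,0),S(180,482)),("side",(-55,65,0),S(425,492)),
("top",(0,-62,96),T(442,249)),("side",(30,-48,105),S(252,148)),("side",(-30,-48,105),S(382,150))]
f=lambda p:np.concatenate([proj(n,ctw(p,P))[0]-np.array(o) for n,P,o in obs])
r=least_squares(f,[.55,-.2,0]);p=r.x;print(p,np.round(r.fun.reshape(-1,2),1))
# nut, lever angle
no=[("top",T(176,432),-60,0),("side",S(435,272),-60,0),("top",T(93,225),60,0),("side",S(178,372),60,0)]
def g(q):
    return np.concatenate([proj(n,ctw(p,[R*np.cos(.5-q[0]),78,88-R*np.sin(.5-q[0])]))[0]-np.array(o) for n,o,R,_ in no])
r=least_squares(g,[.1]);print("nut",r.x,np.round(r.fun.reshape(-1,2),1))
lo=[("top",T(634,213)),("side",S(328,60))]
gl=lambda q:np.concatenate([proj(n,ctw(p,levP(q[0],92)))[0]-np.array(o) for n,o in lo])
r=least_squares(gl,[.1]);print("lev",r.x,np.round(r.fun.reshape(-1,2),1))
print("pivot nut",ctw(p,[0,78,88]),"lev",ctw(p,[0,-62,88]))
E
python3 fit.py
```

```text
[ 0.56719965 -0.21337543  0.23722199] [[-0.6 -2.3]
 [ 0.9  1.5]
 [-1.4 -0.6]
 [-1.   0.4]
 [-0.2 -0.9]
 [ 1.3 -0.2]
 [-0.4 -1.3]
 [ 0.4 -1. ]
 [-0.9  0.4]
 [ 0.  -1.4]
 [ 0.7 -1. ]]
nut [0.01553615] [[ 0.4  0.4]
 [ 1.9  1.3]
 [-1.   0.7]
 [ 0.1  2.1]]
lev [0.02773447] [[-1.9  0.4]
 [ 0.2  1.9]]
pivot nut [[ 0.54886939 -0.13755986  0.088     ]] lev [[ 0.58176985 -0.2736391   0.088     ]]
```

```bash
cat >> h.py <<'E'
from scipy.spatial.transform import Rotation as R
from workcell import get_state
p=np.array([.5672,-.2134,.2372])
def Rt(yaw): # tool down, tool x at world yaw
    return R.from_euler('z',yaw)*R.from_euler('x',np.pi)
def cur():
    s=get_state();q=s['orientation'];return s['tcp_pos'],R.from_quat([q[1],q[2],q[3],q[0]]),s
def delta(pos,yaw,fr=None):
    x,r=(fr or cur())[:2]
    return np.round(r.inv().apply(pos-x)*100,2),np.round((r.inv()*Rt(yaw)).as_rotvec(degrees=True),1)
E
python3 - <<'E'
from h import *
t=ctw(p,[-42,78,165])[0]; print(t,delta(t,p[2]))
# bottle base: ray at top px (435,78) to z=0
from scipy.optimize import fsolve
for px in[(440,78),(425,75)]:
    print(fsolve(lambda a:proj("top",[a[0],a[1],0])[0]-px,[.6,-.3]))
print(ctw(p,[17,-132,95]))
E
```

```text
[ 0.50804742 -0.14745326  0.165     ] (array([ 40.51, -23.44,   8.5 ]), array([-0.1, -0. , 10.2]))
[ 0.8136019  -0.42853035]
[ 0.82032284 -0.39544548]
[[ 0.61474161 -0.33770927  0.095     ]]
```

play_rows:
  series: "0 4.05 -2.34 0 0 0 0;0 4.05 -2.34 0 0 0 0;0 4.05 -2.34 0 0 0 0;0 4.05 -2.34 0 0 0 0;0 4.05 -2.34 0 0 0 0;0 4.05 -2.34 0 0 0 0;0 4.05 -2.34 0 0 0 0;0 4.05 -2.34 0 0 0 0;0 4.05 -2.34 0 0 0 0;0 4.05 -2.34 0 0 0 0;0 0 0 0 0 0 10.2;0 0 0 0 0 0 0"

```text
clock: 1.6
tcp_pos: [0.5082, -0.1477, 0.2498]
orientation: [-0.0, 0.993, 0.12, -0.001]
wrist_force: [-0.9, -0.3, -0.2]
finger_gap: 0.0002
```

Run:
```python
from h import *
t=ctw(p,[-42,78,165])[0]; print(delta(t,p[2]),get_state()['finger_gap'],get_state()['wrist_force'])
```

```text
(array([-0.  , -0.02,  8.48]), array([-0. ,  0.1,  0.2])) 0.00023220061302556578 [-0.88352654 -0.28291627 -0.23320103]
```

play_rows:
  series: "0 0 0 3 0 0 0;0 0 0 3 0 0 0;0 0 0 3 0 0 0;0 0 0 0 0 0 0"

```text
clock: 2.1
tcp_pos: [0.506, -0.1482, 0.1581]
orientation: [-0.001, 0.993, 0.119, -0.002]
wrist_force: [-0.1, 0.6, 0.3]
finger_gap: 0.0001
```

Run:
```python
from h import *
print(get_state()['wrist_force'],cur()[0])
t=cams.read_camera("top")[90:270,270:450,::-1]; s=cams.read_camera("side")[65:195,210:360,::-1]
a=cv2.resize(t,(540,540),interpolation=cv2.INTER_CUBIC);cv2.imwrite("pics/t1.png",a)
cv2.imwrite("pics/s1.png",cv2.resize(s,(600,520),interpolation=cv2.INTER_CUBIC))
```

```text
[-0.06339616  0.61406329  0.28561878] [ 0.50602325 -0.14816179  0.15805187]
```

View pics/s1.png

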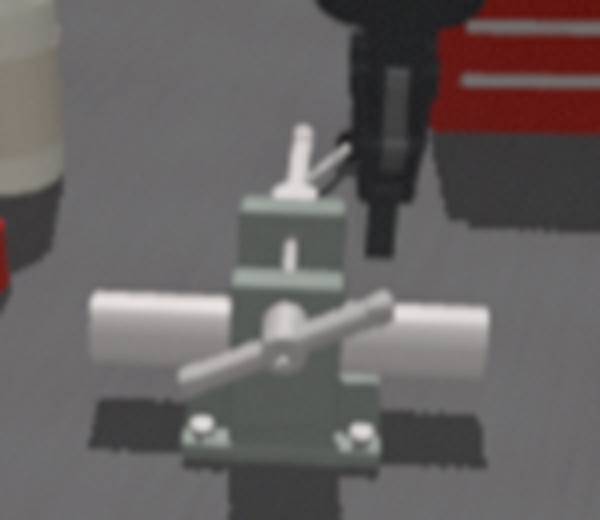

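View pics/t1.png

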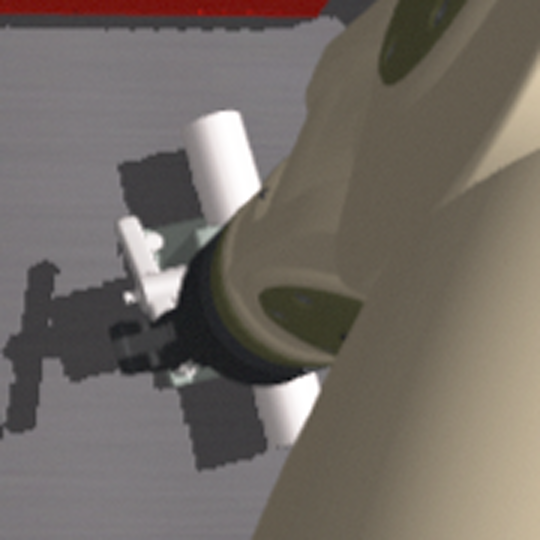

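play_rows:
  series: "0 0.3 0 0.7 0 0 0;0 0 0 0.7 0 0 0;0 0 0 0.7 0 0 0;0 0 0 0.7 0 0 0;0 0 0 0.7 0 0 0;0 0 0 0.7 0 0 0;0 0 0 0.7 0 0 0;0 0 0 0 0 0 0"

```text
clock: 3.2
tcp_pos: [0.511, -0.1475, 0.1104]
orientation: [-0.0, 0.993, 0.119, -0.0]
wrist_force: [-1.2, -0.8, 0.1]
finger_gap: 0.0001
```

play_rows:
  series: "0 0 0 0.5 0 0 0;0 0 0 0.5 0 0 0;0 0 0 0.3 0 0 0"

```text
clock: 3.58
tcp_pos: [0.5121, -0.1474, 0.0987]
orientation: [-0.0, 0.993, 0.119, 0.001]
wrist_force: [1.1, 1.7, 5.3]
finger_gap: 0.0
```

Run:
```python
from h import *
print(get_state()['wrist_force'],cur()[0])
s=cams.read_camera("side")[65:195,210:360,::-1]
cv2.imwrite("pics/s2.png",cv2.resize(s,(600,520),interpolation=cv2.INTER_CUBIC))
```

```text
[1.13189655 1.70207086 5.27744954] [ 0.5121211  -0.14744989  0.09868462]
```

View pics/s2.png

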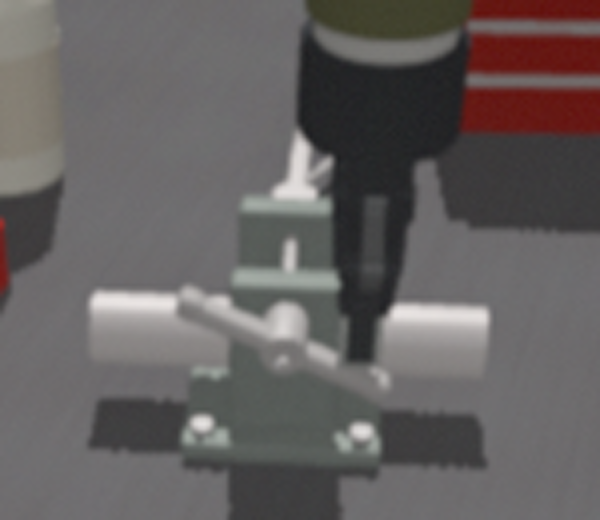

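The side view shows the bar with its near arm sunk to about (375,382) and the finger on top of it at (360,355). It is close to the stop, so I'll press until it is firm.

play_rows:
  series: "0 0 0 0.2 0 0 0;0 0 0 0.2 0 0 0;0 0 0 0 0 0 0"

```text
clock: 4.0
tcp_pos: [0.5124, -0.1476, 0.0964]
orientation: [0.0, 0.993, 0.119, 0.002]
wrist_force: [-3.2, 2.2, 14.4]
finger_gap: 0.0004
```

play_rows:
  series: "0 0 0 0.2 0 0 0;0 0 0 0 0 0 0;0 0 0 0 0 0 0"

```text
clock: 4.38
tcp_pos: [0.5125, -0.1476, 0.0961]
orientation: [0.001, 0.993, 0.119, 0.002]
wrist_force: [-8.1, 4.2, 26.8]
finger_gap: 0.0003
```

play_rows:
  series: "0 0 0 -1.5 0 0 0;0 0 0 -4 0 0 0;0 0 0 -5 0 0 0;0 1.75 5.25 0 0 0 0;0 1.75 5.25 0 0 0 0;0 1.75 5.25 0 0 0 0;0 1.75 5.25 0 0 0 0;0 0 0 0 0 0 0"

```text
clock: 5.38
tcp_pos: [0.6296, -0.3389, 0.1937]
orientation: [-0.001, 0.993, 0.117, -0.001]
wrist_force: [0.5, -0.0, -0.7]
finger_gap: 0.0002
```

Run:
```python
from h import *
t=ctw(p,[34,-132,96])[0]; print(delta(t,p[2]),get_state()['wrist_force'])
t=cams.read_camera("top")[90:270,270:450,::-1]; s=cams.read_camera("side")[65:195,210:360,::-1]
a=cv2.resize(t,(540,540),interpolation=cv2.INTER_CUBIC);cv2.imwrite("pics/t3.png",a)
cv2.imwrite("pics/s3.png",cv2.resize(s,(600,520),interpolation=cv2.INTER_CUBIC))
```

```text
(array([ 0.3 , -0.45,  9.77]), array([-0.1,  0.1, -0.2])) [ 0.45358189 -0.04231384 -0.6849843 ]
```

View pics/s3.png

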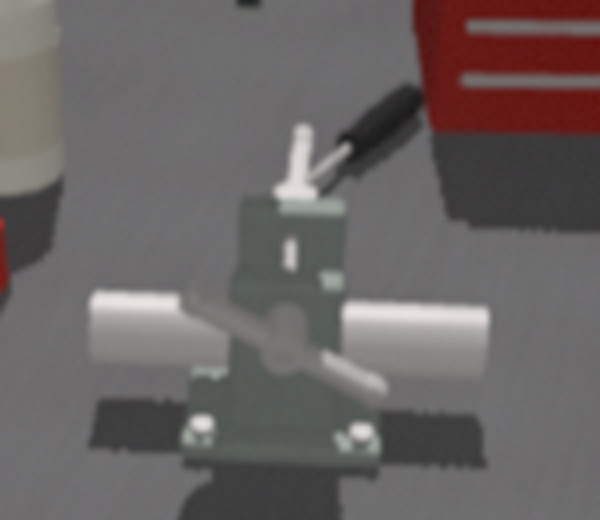

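View pics/t3.png

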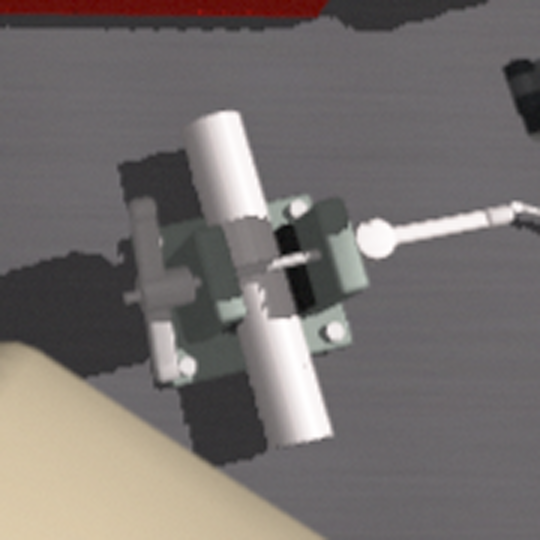

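play_rows:
  series: "0 0.3 -0.4 3 0 0 0;0 0 0 3.2 0 0 0;0 0 0 3.5 0 0 0;0 0 0 0 0 0 0"

```text
clock: 5.98
tcp_pos: [0.6282, -0.3278, 0.0979]
orientation: [-0.002, 0.993, 0.119, -0.002]
wrist_force: [0.6, 0.3, 0.3]
finger_gap: -0.0002
```

Run:
```python
from h import *
t=ctw(p,[34,-132,96])[0]; print(delta(t,p[2]),get_state()['wrist_force'])
x=cur()[0]; print((proj("top",x-[0,0,.019])-[270,90])*3,(proj("side",x-[0,0,.019])-[210,65])*4)
t=cams.read_camera("top")[90:270,270:450,::-1]; s=cams.read_camera("side")[65:195,210:360,::-1]
a=cv2.resize(t,(540,540),interpolation=cv2.INTER_CUBIC);cv2.imwrite("pics/t4.png",a)
cv2.imwrite("pics/s4.png",cv2.resize(s,(600,520),interpolation=cv2.INTER_CUBIC))
```

```text
(array([0.16, 0.65, 0.18]), array([-0.3,  0.2,  0.1])) [0.57240574 0.33005541 0.28642794]
[[440.48411897 174.19095449]] [[242.6216861  167.23973333]]
```

View pics/s4.png

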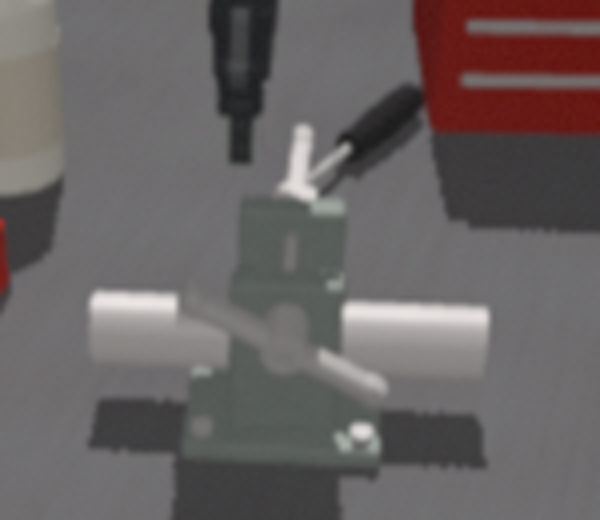

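View pics/t4.png

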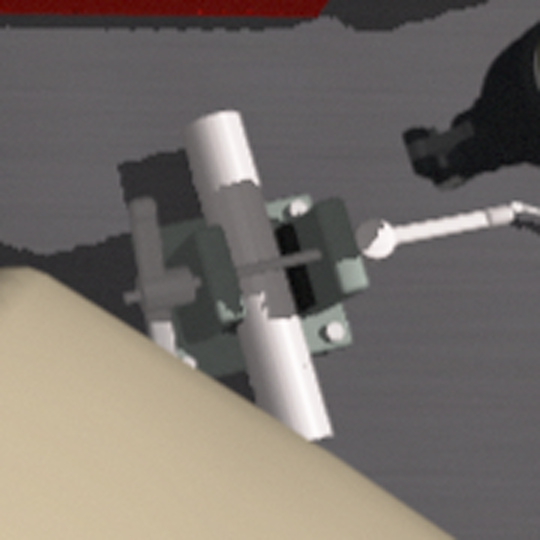

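play_rows:
  series: "0 0 0.6 0.2 0 0 0;0 -0.6 0 0 0 0 0;0 -0.6 0 0 0 0 0;0 -0.6 0 0 0 0 0;0 -1.06 0.18 0 0 0 8.6;0 -1.06 0.18 0 0 0 8.6;0 -1.06 0.18 0 0 0 8.6;0 0 0 0 0 0 0"

```text
clock: 7.08
tcp_pos: [0.5829, -0.349, 0.0986]
orientation: [0.0, 0.994, -0.106, -0.0]
wrist_force: [0.5, 0.5, -1.2]
finger_gap: -0.0001
```

```bash
cat > chk.py <<'E'
from h import *
import sys
x,r,s=cur(); pv=ctw(p,[0,-62,88])[0]
c=r.inv().apply(x-pv)*1000; tx=r.apply([1,0,0]); q=p[2]-np.arctan2(tx[1],tx[0])
print("tool-frame offset d,r",np.round(c,1),"tool angle",q,"tcpz",x[2],"F tool",np.round(r.inv().apply(s['wrist_force']),1),"j",np.round(s['joint_pos'],2))
n=sys.argv[1]
t=cams.read_camera("top")[90:270,270:450,::-1]; s=cams.read_camera("side")[65:195,210:360,::-1]
a=np.hstack([cv2.resize(t,(400,400),interpolation=cv2.INTER_CUBIC),cv2.resize(s,(400,400),interpolation=cv2.INTER_CUBIC)]);cv2.imwrite(f"pics/c{n}.png",a)
E
python3 chk.py 5
```

```text
tool-frame offset d,r [ 16.9  73.4 -10.6] tool angle 0.4488127032529362 tcpz 0.09857148269872217 F tool [ 0.4 -0.6  1.2] j [-0.66  0.59  0.1   1.08 -0.    2.7 ]
```

View pics/c5.png

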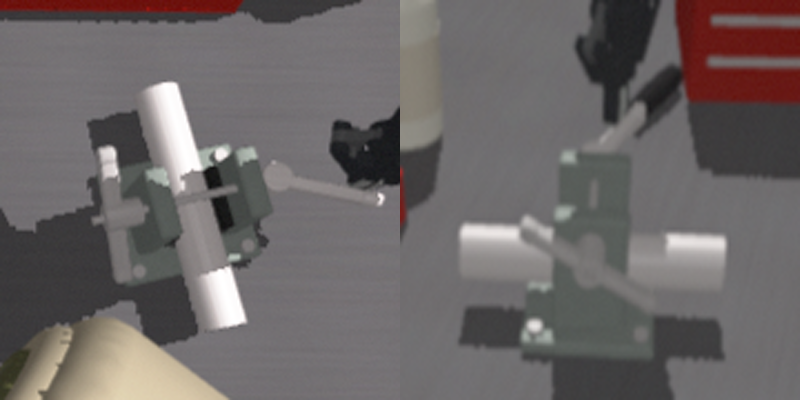

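The lever has followed to about 0.4 rad, with its tip at about (380,200) and the finger behind it. Joint 6 is at 2.70, near its 3.14 limit, so I'll finish the sweep with almost no further turning.

```bash
cat > plan.py <<'E'
from h import *
x,r,s=cur()
fr=(x,r); qt0=.45
def c(q,qt,rr=68,hx=11,hy=11):
    th=q-qt; d=6+hx*np.cos(th)+hy*np.sin(th)
    u=np.array([-np.sin(q),-np.cos(q)]);n=np.array([-np.cos(q),np.sin(q)])
    P=np.array([0,-62])+rr*u-d*n; return ctw(p,[P[0],P[1],96.])[0]
for q,qt in [(.6,.6),(.75,.6),(.9,.6),(1.05,.6),(1.2,.6),(1.35,.6),(1.45,.6),(1.5,.6)]:
    t=c(q,qt);R2=Rt(p[2]-qt); print(q,np.round(fr[1].inv().apply(t-fr[0])*100,2),np.round((fr[1].inv()*R2).as_rotvec(degrees=True),1)); fr=(t,R2)
E
python3 plan.py
```

```text
0.6 [-1.08 -0.36  0.25] [0.  0.  8.7]
0.75 [-0.88  0.2   0.  ] [0. 0. 0.]
0.9 [-0.94  0.08  0.  ] [0. 0. 0.]
1.05 [-0.97 -0.06 -0.  ] [0. 0. 0.]
1.2 [-0.99 -0.21 -0.  ] [0. 0. 0.]
1.35 [-0.98 -0.37 -0.  ] [0. 0. 0.]
1.45 [-0.63 -0.34 -0.  ] [0. 0. 0.]
1.5 [-0.3 -0.2 -0. ] [0. 0. 0.]
```

play_rows:
  series: "0 -1.08 -0.36 0.2 0 0 8.7;0 -0.88 0.2 0 0 0 0;0 -0.94 0.08 0 0 0 0;0 -0.97 -0.06 0 0 0 0;0 0 0 0 0 0 0"

```text
clock: 7.8
tcp_pos: [0.5457, -0.3349, 0.0964]
orientation: [0.0, 0.984, -0.181, -0.001]
wrist_force: [1.5, -0.7, 0.7]
finger_gap: -0.0002
```

```bash
python3 chk.py 6
```

```text
tool-frame offset d,r [-12.   70.1  -8.3] tool angle 0.6010056100255166 tcpz 0.09637683176554424 F tool [ 1.6  0.1 -0.7] j [-0.68  0.52 -0.03  1.03 -0.    2.83]
```

View pics/c6.png

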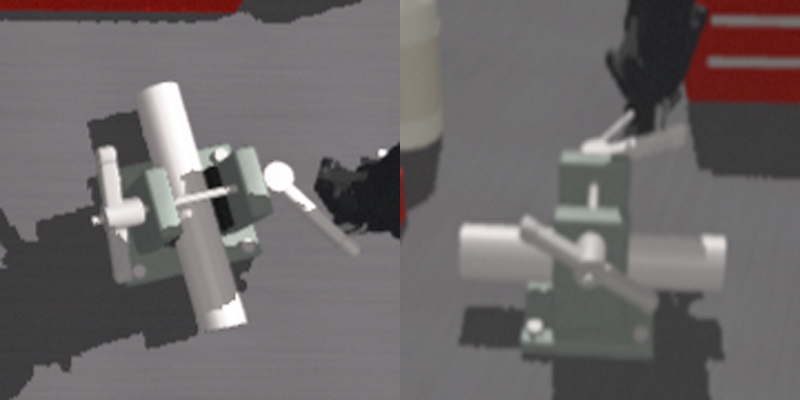

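The lever now points down-right to about (355,250) in the top view, roughly 1.0 rad, with the finger behind it. I'll continue.

play_rows:
  series: "0 -1 -0.2 0 0 0 0;0 -0.98 -0.37 0 0 0 0;0 -0.63 -0.34 0 0 0 0;0 -0.3 -0.2 0 0 0 0;0 0 0 0 0 0 0"

```text
clock: 8.52
tcp_pos: [0.5238, -0.3148, 0.0966]
orientation: [0.0, 0.983, -0.181, 0.0]
wrist_force: [3.6, -3.4, -0.2]
finger_gap: -0.0001
```

```bash
python3 chk.py 7
```

```text
tool-frame offset d,r [-39.5  59.1  -8.6] tool angle 0.6015011248681204 tcpz 0.09657246359410303 F tool [4.6 1.9 0.2] j [-0.67  0.47 -0.12  0.99 -0.    2.83]
```

View pics/c7.png

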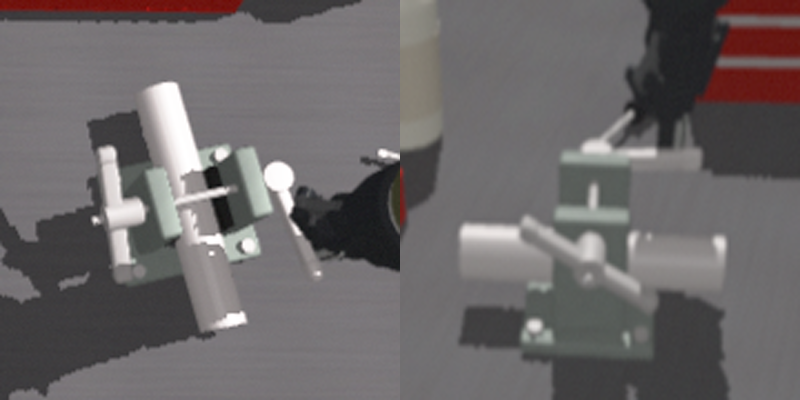

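play_rows:
  series: "0 -0.17 -0.25 0 0 0 0;0 -0.17 -0.25 0 0 0 0;0 0 0 0 0 0 0"

```text
clock: 9.0
tcp_pos: [0.5229, -0.3117, 0.0968]
orientation: [0.003, 0.983, -0.182, 0.001]
wrist_force: [4.0, -11.1, -2.6]
finger_gap: 0.0001
```

play_rows:
  series: "0 -0.17 -0.25 0 0 0 0;0 -0.17 -0.25 0 0 0 0;0 0 0 0 0 0 0;0 0 0 0 0 0 0"

```text
clock: 9.5
tcp_pos: [0.5228, -0.311, 0.0973]
orientation: [0.007, 0.983, -0.183, 0.003]
wrist_force: [4.9, -24.3, -8.3]
finger_gap: 0.0003
```

```bash
python3 chk.py 8
```

```text
tool-frame offset d,r [-41.5  56.2  -8.9] tool angle 0.6059045113525048 tcpz 0.09729035787109924 F tool [13.3 20.8  8.7] j [-0.66  0.45 -0.13  0.97 -0.01  2.85]
```

View pics/c8.png

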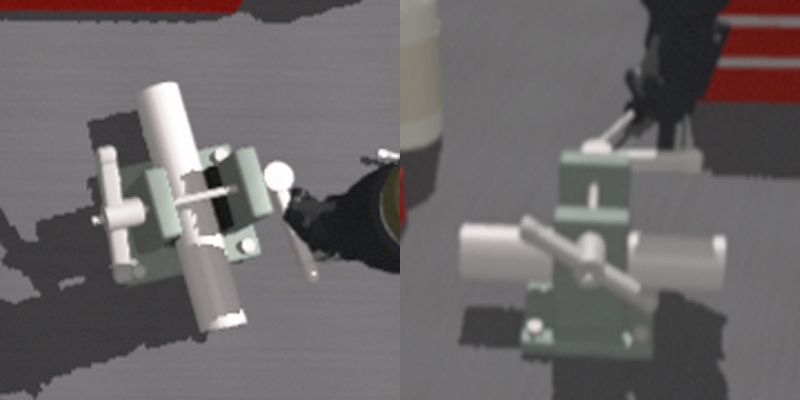

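play_rows:
  series: "0 0.34 0.5 0 0 0 0;0 1.1 1.6 0 0 0 0;0 1.1 1.6 0 0 0 0;0 0 0 -5 0 0 0;0 0 0 -5 0 0 0;0 0 5 -3 0 0 0;0 0 0 0 0 0 0"

```text
clock: 10.48
tcp_pos: [0.5126, -0.3954, 0.2284]
orientation: [0.001, 0.983, -0.183, 0.001]
wrist_force: [0.7, -0.8, -1.0]
finger_gap: 0.0002
```

```bash
python3 chk.py 9
python3 - <<'E'
from h import *
cv2.imwrite("pics/full.png",cams.read_camera("top")[:,:,::-1])
s=cams.read_camera("side")[65:195,210:360,::-1]
cv2.imwrite("pics/s9.png",cv2.resize(s,(600,520),interpolation=cv2.INTER_CUBIC))
t=cv2.imread("pics/full.png")[110:250,290:450]; cv2.imwrite("pics/tz9.png",cv2.resize(t,None,fx=4.2,fy=4.2,interpolation=cv2.INTER_CUBIC))
for q in(1.2,1.33,1.5): print(q,(proj("top",ctw(p,levP(q,92)))-[290,110])*4.2,(proj("side",ctw(p,levP(q,92)))-[210,65])*4)
print(get_state()['wrist_force'],cur()[0])
E
```

```text
tool-frame offset d,r [ -20.6  138.7 -140.3] tool angle 0.6047181068068518 tcpz 0.22843663289666657 F tool [0.9 0.5 1. ] j [-0.78  0.46  0.21  1.32 -0.    2.73]
1.2 [[559.05435447 420.89237166]] [[440.17554191 183.99751837]]
1.33 [[537.13894035 434.784576  ]] [[447.20223198 193.68069774]]
1.5 [[505.6374162  448.27231178]] [[452.65450148 206.95699721]]
[-0.08326021  0.52503399  0.67341678] [ 0.51273391 -0.39130037  0.22440152]
```

View pics/full.png

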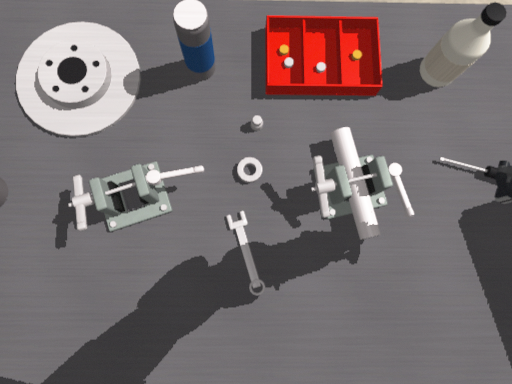

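View pics/tz9.png

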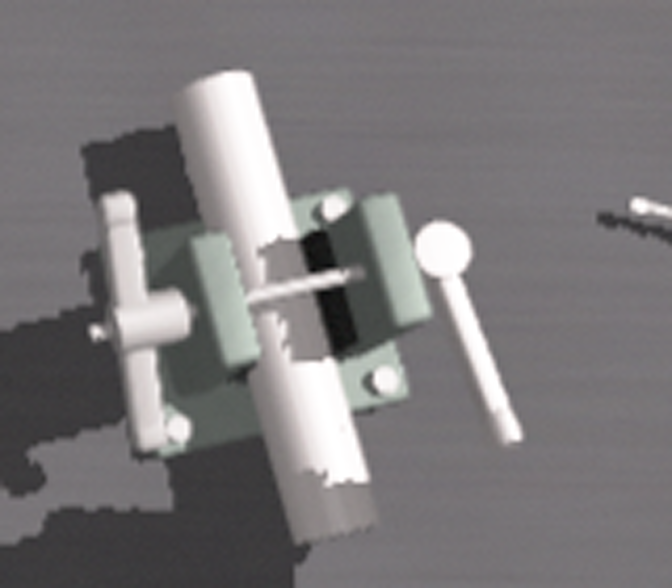

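View pics/s9.png

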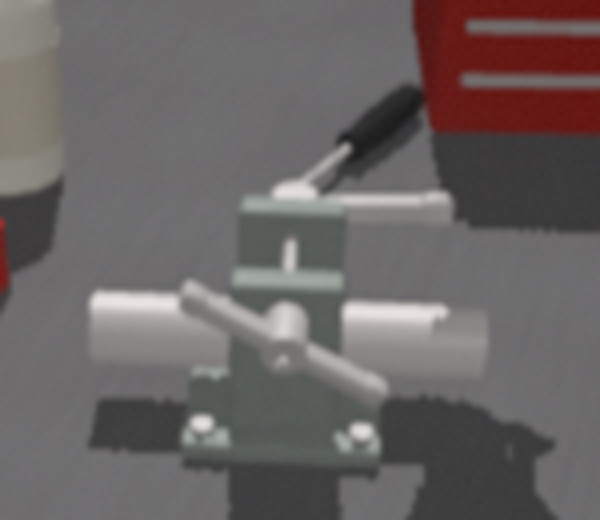

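The lever tip is at (513,440) in the top view and (450,207) in the side view, which matches the projection for 1.5 rad. The nut's near arm is down, the empty clamp's lever is still open, and the tool is clear of everything.

```bash
python3 -c "
from workcell import workorder; print(workorder.hand_in())"
```

```text
the job is handed in; nothing more can be done
None
```

I tightened the nut on the clamp with the pipe, swung its cam lever home, and handed the job in at about 10.5 s of the 42 s allowed.

- **Nut:** With the lever still open (about 0.03 rad), I pushed the near arm down with the closed fingers. It came up firm: at 27 N it moved less than 0.5 mm more. Later pictures show it still turned down.
- **Lever:** I swept it round and pressed it against its stop until 24 N moved it less than 1 mm. In the last pictures its tip matches the projection for about 1.5 rad, to within 1 mm or two from the side. From the top the match is a little looser, about 1.46 rad.
- **Empty clamp:** Its lever looks unmoved and open in the last top view.
- **Robot:** The tool was raised to 0.22 m and clear of everything, with the wrist force near zero.

No check failed. My clamp pose fit had errors of up to about 2 pixels, which I put down to the rounded jaw corners. Joint 6 was nearing its range limit, so I did the second half of the lever swing with almost no further tool turn.

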